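Set the valves of a filtration manifold for the next sample

ROBOT

A 7-joint arm with a two-finger parallel gripper is mounted at the origin on the work surface; the furniture and walls round the work are solid. World frame = base frame: x ahead of the robot, y to its left, z up, the work surface at z = 0. Lengths are in m, angles in rad, forces in N, time in s.
With the tool pointing down it reaches from about 0.4 to 0.85 m from the base axis. Payload 10.4 kg.
Tool frame: the origin (TCP) lies midway between the tips of the shut fingers; the grasp point (between the pads) lies 19 mm behind it (manip.grasp_offset is the distance from the TCP to the grasp point, in m); z points along the fingers, y is the line along which they close (so a half turn about z gives the same grasp; the last joint's range is limited). The gripper opens to 85 mm and grips with 20 to 120 N. Pads are 22 mm wide; open, the fingers measure 114 mm over their backs; the gripper's body (76 mm by 85 mm) begins 54 mm behind the grasp point. The pads swing forward as they close: fully open they stand 13 mm farther back than shut.
Start: joints at [1.166, 0.332, -0.065, 1.46, 0.022, 1.35, -0.088], TCP at [0.233, -0.58, 0.231] pointing down, gripper open.
Joint ranges: [-2.6, 2.6], [-0.5, 2.12], [-1.47, 1.34], [0.16, 2.42], [-1.27, 4.41], [0.06, 2.06], [-2.6, 2.6]. Speed limits (rad/s): [2.22, 2.22, 2.79, 2.79, 3.14, 3.14, 3.14].

INTERFACE

Orientations are given as a unit quaternion [x, y, z, w].
In Python, from workcell import manip gives the robot as it stands.
- The arm moves only by the tool jog_arm, called after "Emit:" as name(argument=value, ...) on one line, values as JSON. Schema: {"type":"object","properties":{"offsets":{"type":"object","properties":{"drx":{"type":"array","items":{"type":"number"},"minItems":1,"maxItems":20},"dry":{"type":"array","items":{"type":"number"},"minItems":1,"maxItems":20},"drz":{"type":"array","items":{"type":"number"},"minItems":1,"maxItems":20},"dx":{"type":"array","items":{"type":"number"},"minItems":1,"maxItems":20},"dy":{"type":"array","items":{"type":"number"},"minItems":1,"maxItems":20},"dz":{"type":"array","items":{"type":"number"},"minItems":1,"maxItems":20},"jaw":{"type":"array","items":{"type":"number"},"minItems":1,"maxItems":20}},"additionalProperties":false,"required":["drx","dry","drz","dx","dy","dz","jaw"]},"clamp_n":{"type":"number"},"only":{"type":"string"},"quiet":{"type":"boolean"},"lines":{"type":"string"}},"required":["offsets"],"additionalProperties":false}. offsets is an object with one list for each field, all of the same length, 1 to 20, a row being the entries at one place: drx, dry, drz (a rotation vector in units of 0.2 rad), dx, dy, dz (the shift in units of 100 mm), jaw (the opening from 0.0 (shut) to 1.0 (fully open)); each row is the pose to reach, as a shift and turn from the pose commanded when the call began, along the tool's axes at that moment; what a row does not reach only later rows make up. A row lasts 1/8 s, in which the tool goes at most 0.0625 m and 0.188 rad, less where a joint would pass 70% of its speed; a pose out of reach is approached as far as the arm can. The fingers move at their own pace and stop on an object; clamp_n is the grip in N (left out, the last holds). Time passes only in rows, so rows that do not move let the fingers close. The tool returns the time, the measured TCP pose, the force, the opening and the grip force at its end. only (a regular expression) keeps the lines of the reply that match it, lines (a string "A,B") keeps lines A to B, and quiet returns only ok. Input that does not fit is refused with a message, and nothing moves.
- manip.get_obs(): the state, without advancing time (a new reading comes with each control period).
- manip.camera(name): name is "side" or "top" or "wrist"; returns the picture (420x560x3 uint8, blue, green, red); there is no depth.
- manip.calibration(name): a dict with "fx", "fy", "cx", "cy" (pixels), "world_from_camera" (4x4, takes a point from camera to world coordinates); the wrist camera has in their place "tool_from_camera" (4x4, takes a point from camera to tool coordinates, whose origin is the TCP and whose axes are the flange's). Camera axes: x right, y up, looking along -z (the intrinsics and any distortion apply to the point x, -y, -z); pixel columns grow to the right and rows downward; lengths in m; the calibration is good to about 2 mm. A picture is of the moment at which its call begins: read the wrist's pose just before it. calibration takes no time and is no camera call.
- manip.hand_in(): hands the job in; it is judged then, once.
The state is a dict: "clock": time; "joint_pos": joint angles; "joint_velocities": joint speeds; "tau": joint torques, N m; "position": TCP position; "ee_rot": TCP orientation; "ft_force": force on the tool from outside, world axes, zero at the start; "torque": the same for the moment, N m; "grip_width": opening from 0.0 (shut) to 1.0 (fully open); "grasp_force": force on a finger pad.
Only numpy, scipy, OpenCV 4.12 (cv2) and the standard library are available. Lean on these libraries where they do the work, as an engineer would, in place of code of your own. Each camera call takes 0.05 s, during which the arm holds its last target. There are 200 camera calls.

TASK

The water-sampling manifold was left to drain with all three of its ball valves half open, and the amber filter funnel has since been set on one of its three filter heads; the other two carry black stoppers. Line it up for the next sample: push the blue levers round with a fingertip until the valve of the branch with the funnel is fully open (lever in line with its pipe, pointing away from the funnel) and the other two are fully shut (levers square across their pipes, as far clockwise as they go). Push gently, grip and lift nothing, and leave the funnel, the stoppers and everything else standing where they are.

Things in the scene. Friction and masses are not known exactly. Their poses are not given: they have to be found in the camera images.
- manifold: Fixed stainless filtration manifold, 285 x 465 x 114 mm. Origin on the table under the middle valve's stem; z up, x from valves to filter heads, y along the header to the left. Header pipe (34 mm, end rings 48 mm) along y at x=-90, axis 55 mm up; 19 mm branches along x at y=+125, 0, -125, each with a ball valve (39 mm) at x=0 and a cup-shaped filter head (62 mm) at x=+130.
- valve_left (a joint): Turn of the left valve's lever about its upright stem, rad: 0 = shut, at its stop, lever square to its pipe, pointing along the manifold's +y; 1.571 = open, at the other stop, lever in line with its pipe, pointing along the manifold's -x. Opens anticlockwise seen from above. Stays where it is left; takes 0.18 N m to turn (3 to 4 N at mid-sleeve).
- stem_left (a point): Point on the stem axis of the left valve, at the mid-height of its lever, 94.5 mm above the table.
- lever_left (a point): Middle of the blue sleeve of the left valve's lever, 55 mm out from the stem axis. The sleeve is 58 mm long (26 to 84 mm from the stem axis), 15 mm wide and 13 mm high, from 88 to 101 mm above the table. Below it there is nothing down to the header pipe, whose top is 72 mm above the table.
- seat_left (a point): Centre of the seat of the filter head at the far end of the left branch, 108 mm above the table, 130 mm behind the left stem; whatever stands on this head has its origin here.
- valve_middle (a joint): Turn of the middle valve's lever about its upright stem, rad: 0 = shut, at its stop, lever square to its pipe, pointing along the manifold's +y; 1.571 = open, at the other stop, lever in line with its pipe, pointing along the manifold's -x. Opens anticlockwise seen from above. Stays where it is left; takes 0.18 N m to turn (3 to 4 N at mid-sleeve).
- stem_middle (a point): Point on the stem axis of the middle valve, at the mid-height of its lever, 94.5 mm above the table.
- lever_middle (a point): Middle of the blue sleeve of the middle valve's lever, 55 mm out from the stem axis. The sleeve is 58 mm long (26 to 84 mm from the stem axis), 15 mm wide and 13 mm high, from 88 to 101 mm above the table. Below it there is nothing down to the header pipe, whose top is 72 mm above the table.
- seat_middle (a point): Centre of the seat of the filter head at the far end of the middle branch, 108 mm above the table, 130 mm behind the middle stem; whatever stands on this head has its origin here.
- valve_right (a joint): Turn of the right valve's lever about its upright stem, rad: 0 = shut, at its stop, lever square to its pipe, pointing along the manifold's +y; 1.571 = open, at the other stop, lever in line with its pipe, pointing along the manifold's -x. Opens anticlockwise seen from above. Stays where it is left; takes 0.18 N m to turn (3 to 4 N at mid-sleeve).
- stem_right (a point): Point on the stem axis of the right valve, at the mid-height of its lever, 94.5 mm above the table.
- lever_right (a point): Middle of the blue sleeve of the right valve's lever, 55 mm out from the stem axis. The sleeve is 58 mm long (26 to 84 mm from the stem axis), 15 mm wide and 13 mm high, from 88 to 101 mm above the table. Below it there is nothing down to the header pipe, whose top is 72 mm above the table.
- seat_right (a point): Centre of the seat of the filter head at the far end of the right branch, 108 mm above the table, 130 mm behind the right stem; whatever stands on this head has its origin here.
- funnel: Translucent amber filter funnel with a white base, 76 mm across at the top, 95 mm tall; loose, standing on one of the three filter heads inside a 6 mm high rim, so that its top is 203 mm above the table. Origin at the centre of its underside.
- stopper_a: Black rubber blanking stopper with a small knob, 58 mm across, 40 mm tall; loose, standing on one of the filter heads without the funnel. Origin at the centre of its underside.
- stopper_b: Black rubber blanking stopper with a small knob, 58 mm across, 40 mm tall; loose, standing on one of the filter heads without the funnel. Origin at the centre of its underside.
- pet_bottle: Clear plastic bottle, 62 mm across, 214 mm tall, standing loose at the right. Origin at the centre of its underside.
- steel_flask: Grey metal flask with a black screw cap, 63 mm across, 148 mm tall, standing loose at the left. Origin at the centre of its underside.
- label_roll: Roll of cream labels lying flat, 68 mm across, 30 mm tall, loose, on the table between the left and middle branches. Origin at the centre of its underside.
- cuvette_a: Clear vial with a black cap, 25 mm across, 61 mm tall, standing loose on the table between the middle and right branches, near the filter heads. Origin at the centre of its underside.

How it is judged:
By the outcome, as a careful person would: the job done as asked, in the order asked, and still so for the second after the job is handed in, with the robot touching nothing.
It also fails if it takes over 48 s, if anything falls off the work surface, if the arm or the gripper's body presses on something with over 40 N, if the wrist force passes 120 N, or if a joint passes its speed limit or range.

## Working session

There is one attempt and no reset: what is moved stays moved. The work goes in short steps, Python scripts to look and compute and a tool call to move; the robot and the scene stay as the last step left them, time stands still between calls to the robot, and variables do not carry over. Pictures are saved under pics/ and viewed, at most 10 in all, crops included, and the job is handed in when it is done.

```bash
mkdir -p pics; python3 - <<'E'
from workcell import manip
import cv2,numpy as np
np.set_printoptions(precision=4,suppress=True)
for n in("top","side"):
    cv2.imwrite(f"pics/{n}0.png",manip.camera(n)); print(n,manip.calibration(n))
o=manip.get_obs()
for k,v in o.items(): print(k,v)
E
```

```text
top {'fx': 397.95972082534274, 'fy': 397.95972082534274, 'cx': 280.7709152022795, 'cy': 213.59028974928185, 'world_from_camera': array([[ 0.0041,  0.9912, -0.1324,  0.4428],
       [-1.    ,  0.0044,  0.0017, -0.0389],
       [ 0.0022,  0.1324,  0.9912,  1.1368],
       [ 0.    ,  0.    ,  0.    ,  1.    ]])}
side {'fx': 545.9114384532904, 'fy': 545.9114384532904, 'cx': 284.2909997120317, 'cy': 219.584247787372, 'world_from_camera': array([[-0.9088,  0.2481, -0.3355, -0.0451],
       [-0.4171, -0.5583,  0.7171,  1.2948],
       [-0.0094,  0.7917,  0.6109,  1.2226],
       [ 0.    ,  0.    ,  0.    ,  1.    ]])}
clock 0.1
joint_pos [ 1.1664  0.3328 -0.0647  1.4608  0.0216  1.3498 -0.0885]
joint_velocities [-0.0006 -0.0027 -0.0009 -0.002   0.0002 -0.0012 -0.0006]
tau [  0.0014 -62.6743   0.0492 -39.2429   0.0163   0.007   -0.    ]
position [ 0.2328 -0.5797  0.2306]
ee_rot [ 0.9818  0.1898 -0.0001 -0.0006]
ft_force [ 0.4811  0.0715 -0.0578]
torque [ 0.019   0.009  -0.0192]
grasp_force 0.0
grip_width 1.0007107923910925
```

View pics/top0.png

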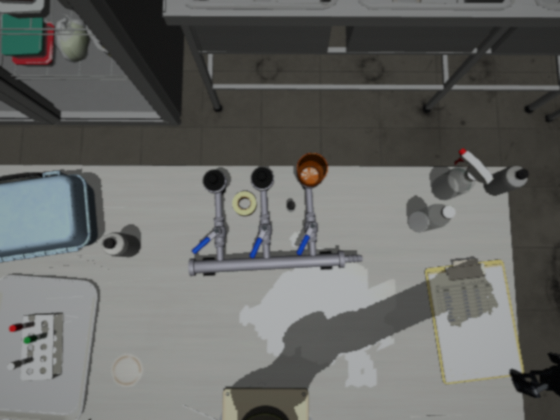

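View pics/side0.png

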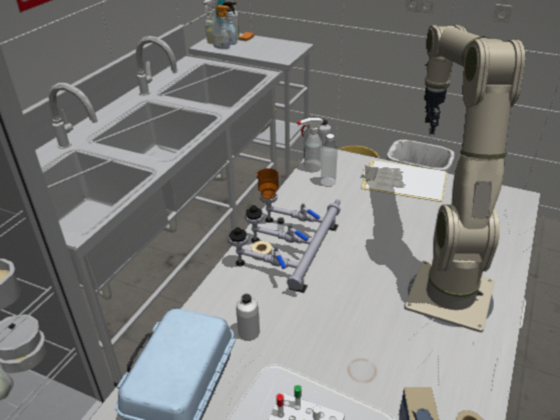

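The funnel is on the right head (top view 312,170). The stoppers are at (214,180) and (262,178), and the blue levers are near (203,243), (257,245) and (304,243). I'll measure these next.

```bash
cat > h.py <<'E'
from workcell import manip
import cv2,numpy as np
np.set_printoptions(precision=4,suppress=True)
def ray(n,u,v):
    c=manip.calibration(n);T=c["world_from_camera"]
    d=T[:3,:3]@np.array([(u-c["cx"])/c["fx"],-(v-c["cy"])/c["fy"],-1]);return T[:3,3],d
def onz(n,u,v,z):
    p,d=ray(n,u,v);return p+d*(z-p[2])/d[2]
def tri(a,b):
    (p,d),(q,e)=ray("top",*a),ray("side",*b)
    s=np.linalg.lstsq(np.c_[d,-e],q-p,rcond=None)[0]
    return (p+d*s[0]+q+e*s[1])/2,np.linalg.norm(p+d*s[0]-q-e*s[1])
def blues(n,im,box):
    x0,y0,x1,y1=box;h=cv2.cvtColor(im,cv2.COLOR_BGR2HSV)
    m=cv2.inRange(h,(105,150,60),(130,255,255));k=np.zeros_like(m);k[y0:y1,x0:x1]=m[y0:y1,x0:x1]
    N,l,s,c=cv2.connectedComponentsWithStats(k)
    out=[]
    for i in range(1,N):
        if s[i,4]>25:
            ys,xs=np.nonzero(l==i);P=np.c_[xs,ys].astype(float);mu=P.mean(0)
            w,V=np.linalg.eigh(np.cov((P-mu).T));out.append((mu,V[:,1],np.sqrt(12*w),s[i,4]))
    return sorted(out,key=lambda t:t[0][0])
E
python3 - <<'E'
from h import *
t=manip.camera("top");s=manip.camera("side")
T=blues("top",t,(170,200,340,290));S=blues("side",s,(230,190,360,290))
for x in T:print("T",x)
for x in S:print("S",x)
for a,b in zip(T,S):
    print(tri(a[0],b[0]));c=onz("top",*a[0],.0945);e=onz("top",*(a[0]+10*a[1]),.0945)-c;print(c,np.arctan2(e[1],e[0]))
# circles / heads by hand view
a=cv2.resize(t[145:285,175:375],(800,560),interpolation=cv2.INTER_CUBIC);cv2.imwrite("pics/tc.png",a)
b=cv2.resize(s[160:300,220:360],(600,600),interpolation=cv2.INTER_CUBIC);cv2.imwrite("pics/sc.png",b)
E
```

```text
T (array([200.7111, 244.7667]), array([-0.7289,  0.6847]), array([ 4.5485, 20.1427]), np.int32(90))
T (array([255.2828, 247.6263]), array([-0.4103,  0.912 ]), array([ 4.7992, 21.1269]), np.int32(99))
T (array([302.551 , 244.7857]), array([-0.4462,  0.8949]), array([ 4.7235, 20.7023]), np.int32(98))
S (array([280.8077, 261.4231]), array([0.4909, 0.8712]), array([ 3.9638, 13.1596]), np.int32(52))
S (array([301.102 , 234.9796]), array([-0.832 , -0.5547]), array([ 3.6362, 13.4404]), np.int32(49))
S (array([312.9189, 213.7838]), array([-0.8149, -0.5796]), array([ 2.9511, 12.8699]), np.int32(37))
(array([0.4974, 0.1676, 0.0954]), np.float64(0.003083972888905122))
[0.4989 0.1683 0.0945] 2.341195795891482
(array([0.4906, 0.025 , 0.096 ]), np.float64(0.0028206246084871702))
[0.492  0.0256 0.0945] 2.7291233966485886
(array([ 0.4991, -0.0982,  0.0949]), np.float64(0.0019073300170799584))
[ 0.5    -0.0979  0.0945] 2.6767336969675073
```

View pics/tc.png

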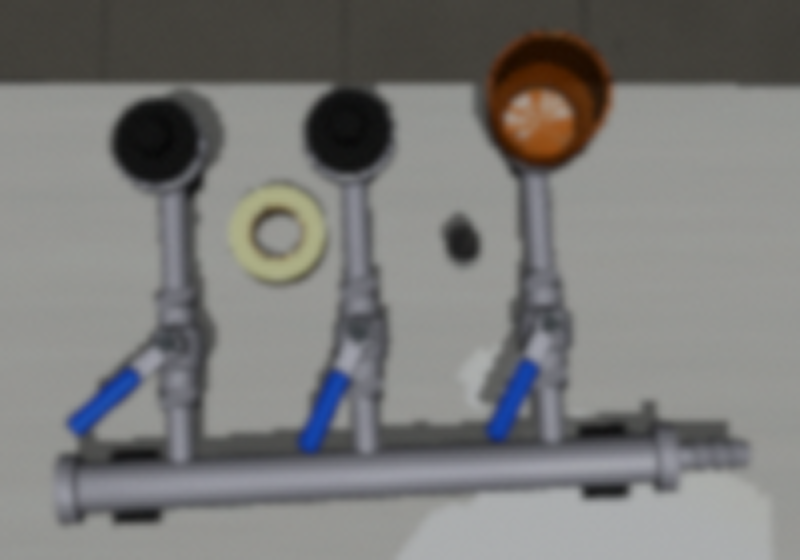

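View pics/sc.png

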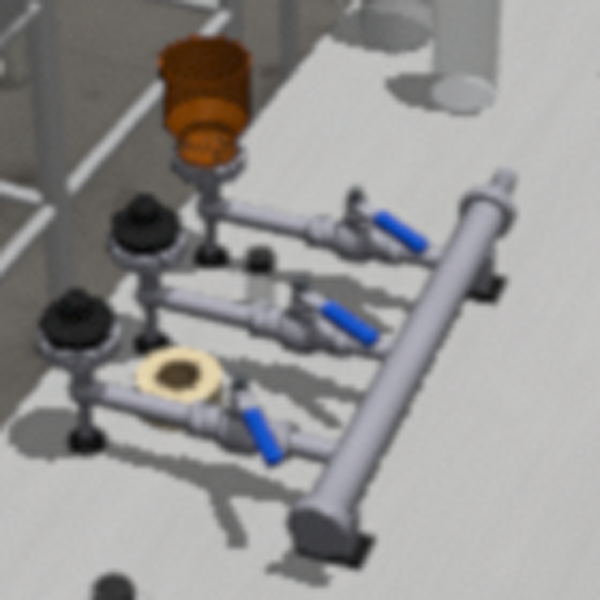

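Careful with the scale: shifts go in units of 100 mm and turns go in units of 0.2 rad. That gives: 0.449 m is 4.49, -0.376 m is -3.76, 0.333 rad is 1.665.

Emit:
jog_arm(offsets={"drx":[0,0,0,0,0,0,0,0,0,0,0,0],"dry":[0,0,0,0,0,0,0,0,0,0,0,0],"drz":[1.665,1.665,1.665,1.665,1.665,1.665,1.665,1.665,1.665,1.665,1.665,1.665],"dx":[4.49,4.49,4.49,4.49,4.49,4.49,4.49,4.49,4.49,4.49,4.49,4.49],"dy":[-3.76,-3.76,-3.76,-3.76,-3.76,-3.76,-3.76,-3.76,-3.76,-3.76,-3.76,-3.76],"dz":[0,0,0,0,0,0,0,0,0,0,0,0],"jaw":[0,0,0,0,0,0,0,0,0,0,0,0]}, clamp_n=20)

```text
clock: 1.7
position: [0.509, -0.065, 0.2311]
ee_rot: [1.0, 0.024, -0.0, 0.0]
ft_force: [-1.2, -0.1, -0.3]
grip_width: 0.001
grasp_force: 0.0
```

```bash
python3 - <<'E'
from h import *
w=manip.camera("wrist");cv2.imwrite("pics/w1.png",w);o=manip.get_obs();print(o["position"],o["ee_rot"],o["joint_pos"],o["ft_force"]);print(manip.calibration("wrist"))
E
```

```text
[ 0.509  -0.0653  0.2312] [ 0.9997  0.0234 -0.0002  0.0003] [ 0.5141  0.1206 -0.5102  1.7299  0.0615  1.3072 -1.5331] [ 0.2206  0.443  -0.2425]
{'fx': 368.99968737738885, 'fy': 368.99968737738885, 'cx': 274.72811454820317, 'cy': 202.09714397650174, 'tool_from_camera': array([[ 0.0004,  0.9534,  0.3016,  0.0774],
       [ 1.    , -0.0003, -0.0002, -0.0015],
       [-0.0001,  0.3016, -0.9534, -0.1417],
       [ 0.    ,  0.    ,  0.    ,  1.    ]])}
```

View pics/w1.png

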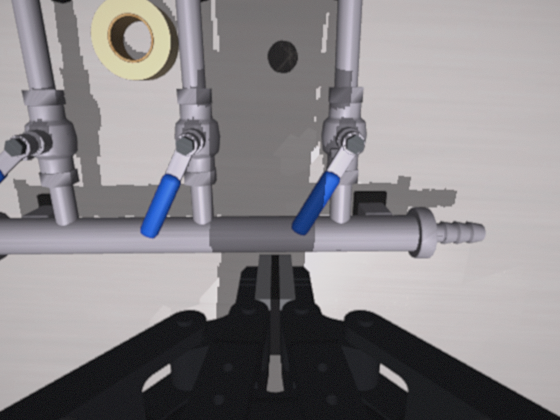

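The wrist view shows the right stem at (350,143), the middle stem at (190,145), and the shut fingertip at about (275,255), clear of the levers. I'll cross-check the geometry from this view.

```bash
cat >> h.py <<'E'
from scipy.spatial.transform import Rotation as Ro
def wonz(u,v,z):
    o=manip.get_obs();c=manip.calibration("wrist");X=np.eye(4);X[:3,:3]=Ro.from_quat(o["ee_rot"]).as_matrix();X[:3,3]=o["position"];T=X@c["tool_from_camera"]
    d=T[:3,:3]@np.array([(u-c["cx"])/c["fx"],-(v-c["cy"])/c["fy"],-1]);return T[:3,3]+d*(z-T[2,3])/d[2]
E
python3 - <<'E'
from h import *
im=cv2.imread("pics/w1.png")
for mu,d,l,a in blues("w",im,(20,120,400,300)):
    c=wonz(*mu,.0945);e=wonz(*(mu+20*d),.0945)-c;e*=np.sign(e[1])/np.linalg.norm(e)
    print(c,l,np.arctan2(e[1],e[0]),"stem",c-.055*e)
print(wonz(350,143,.1),wonz(190,145,.1))
E
```

```text
[0.4909 0.0266 0.0945] [17.9912 63.5316] 2.7131584757004843 stem [0.5409 0.0037 0.0945]
[ 0.4992 -0.0966  0.0945] [17.0313 67.3318] 2.6701454926234054 stem [ 0.5482 -0.1216  0.0945]
[ 0.5483 -0.1178  0.1   ] [0.5412 0.0003 0.1   ]
```

Scaled: 0.147 m is 1.47, 0.028 m is 0.28.

Emit:
jog_arm(offsets={"drx":[0,0,0,0,0,0,0,0,0],"dry":[0,0,0,0,0,0,0,0,0],"drz":[0,0,0,0,0,0,0,0,0],"dx":[0,0,0,0,-0.12,-0.24,-0.24,-0.24,-0.24],"dy":[0,0,0,0,0.06,0.14,0.22,0.28,0.28],"dz":[0.5,1,1.47,1.47,1.47,1.47,1.47,1.47,1.47],"jaw":[0,0,0,0,0,0,0,0,0]})

```text
clock: 2.88
position: [0.4871, -0.0938, 0.0845]
ee_rot: [1.0, 0.024, 0.0, 0.0]
ft_force: [-0.5, 0.2, -0.1]
grip_width: 0.0
grasp_force: 0.0
```

```bash
python3 - <<'E'
from h import *
w=manip.camera("wrist");cv2.imwrite("pics/w2.png",w);print(manip.get_obs()["position"])
for mu,d,l,a in blues("w",w,(0,0,560,420)):
    c=wonz(*mu,.0945);e=wonz(*(mu+20*d),.0945)-c;e*=np.sign(e[1])/np.linalg.norm(e)
    print(mu,c,l,a,np.arctan2(e[1],e[0]),"stem",c-.055*e)
E
```

```text
[ 0.4871 -0.0935  0.0844]
[  4.2727 231.1408] [0.5061 0.0127 0.0945] [10.7481 38.3975] 341 2.845368041958545 stem [ 0.5587 -0.0034  0.0945]
[336.3349 260.7845] [ 0.4997 -0.1158  0.0945] [ 36.688  103.1177] 3828 3.066836315581619 stem [ 0.5545 -0.1199  0.0945]
```

View pics/w2.png

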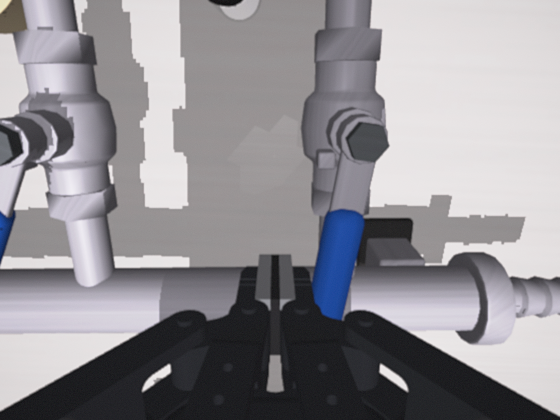

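The lever is following the finger (sleeve centre about 336,261), with a little still to go to the stop.

Emit:
jog_arm(offsets={"drx":[0,0,0,0],"dry":[0,0,0,0],"drz":[0,0,0,0],"dx":[0,0,0,0],"dy":[0.04,0.07,0.09,0.09],"dz":[0,0,0,0],"jaw":[0,0,0,0]})

```text
clock: 3.42
position: [0.4872, -0.1021, 0.0842]
ee_rot: [1.0, 0.024, -0.0, 0.0]
ft_force: [-1.4, 1.7, 0.1]
grip_width: 0.0
grasp_force: 0.8
```

Emit:
jog_arm(offsets={"drx":[0,0,0],"dry":[0,0,0],"drz":[0,0,0],"dx":[0,0,0],"dy":[0.02,0.03,0.03],"dz":[0,0,0],"jaw":[0,0,0]})

```text
clock: 3.8
position: [0.4872, -0.1044, 0.0842]
ee_rot: [1.0, 0.025, -0.0, -0.0]
ft_force: [-1.9, 5.6, -0.3]
grip_width: 0.001
grasp_force: 2.5
```

Emit:
jog_arm(offsets={"drx":[0,0,0],"dry":[0,0,0],"drz":[0,0,0],"dx":[0,0,0],"dy":[0.02,0.03,0.03],"dz":[0,0,0],"jaw":[0,0,0]})

```text
clock: 4.18
position: [0.4871, -0.1048, 0.0841]
ee_rot: [1.0, 0.026, -0.001, -0.002]
ft_force: [-5.0, 14.1, 2.8]
grip_width: -0.0
grasp_force: 7.3
```

The force rose to 14 N with no further motion, so the right valve is at its open stop. I'll back off and move across to the middle lever.

Scaled: -0.03 m is -0.3, -0.01 m is -0.1.

Emit:
jog_arm(offsets={"drx":[0,0,0,0],"dry":[0,0,0,0],"drz":[0,0,0,0],"dx":[0,-0.1,-0.1,-0.1],"dy":[-0.3,-0.7,-1.07,-1.07],"dz":[0,0,0,0],"jaw":[0,0,0,0]})

```text
clock: 4.68
position: [0.473, 0.0007, 0.0849]
ee_rot: [1.0, 0.027, 0.001, 0.0]
ft_force: [0.1, -0.4, 0.1]
grip_width: -0.001
grasp_force: 0.0
```

Emit:
jog_arm(offsets={"drx":[0,0,0,0,0,0,0,0,0,0,0],"dry":[0,0,0,0,0,0,0,0,0,0,0],"drz":[0,0,0,0,0,0,0,0,0,0,0],"dx":[0.01,0.03,0.06,0.1,0.14,0.19,0.24,0.3,0.36,0.42,0.42],"dy":[-0.08,-0.15,-0.22,-0.3,-0.37,-0.43,-0.49,-0.55,-0.59,-0.61,-0.61],"dz":[0,0,0,0,0,0,0,0,0,0,0],"jaw":[0,0,0,0,0,0,0,0,0,0,0]})

```text
clock: 6.05
position: [0.512, 0.0621, 0.0844]
ee_rot: [1.0, 0.025, 0.0, -0.0]
ft_force: [0.1, 0.3, 0.0]
grip_width: 0.002
grasp_force: 0.0
```

```bash
python3 - <<'E'
from h import *
w=manip.camera("wrist");cv2.imwrite("pics/w3.png",w);print(manip.get_obs()["position"])
E
```

```text
[0.5119 0.062  0.0845]
```

View pics/w3.png

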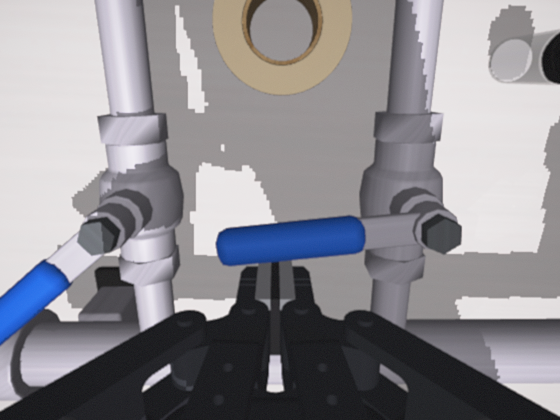

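The middle lever (sleeve 217–365, row about 240) is almost square to its pipe. I'll push it on to the stop.

Scaled: 0.006 m is 0.06, 0.003 m is 0.03.

Emit:
jog_arm(offsets={"drx":[0,0,0],"dry":[0,0,0],"drz":[0,0,0],"dx":[0.03,0.06,0.06],"dy":[0,0,0],"dz":[0,0,0],"jaw":[0,0,0]})

```text
clock: 6.48
position: [0.5176, 0.0619, 0.0843]
ee_rot: [1.0, 0.024, 0.0, -0.0]
ft_force: [-0.8, 0.7, 0.1]
grip_width: 0.001
grasp_force: 0.7
```

Emit:
jog_arm(offsets={"drx":[0,0,0],"dry":[0,0,0],"drz":[0,0,0],"dx":[0.02,0.03,0.03],"dy":[0,0,0],"dz":[0,0,0],"jaw":[0,0,0]})

```text
clock: 6.85
position: [0.5192, 0.062, 0.0842]
ee_rot: [1.0, 0.025, -0.001, 0.0]
ft_force: [-9.4, 0.4, 5.8]
grip_width: 0.001
grasp_force: 4.6
```

Emit:
jog_arm(offsets={"drx":[0,0,0],"dry":[0,0,0],"drz":[0,0,0],"dx":[0.02,0.03,0.03],"dy":[0,0,0],"dz":[0,0,0],"jaw":[0,0,0]})

```text
clock: 7.22
position: [0.5195, 0.062, 0.0838]
ee_rot: [1.0, 0.025, -0.004, 0.001]
ft_force: [-23.6, -0.5, 17.6]
grip_width: 0.001
grasp_force: 11.9
```

Emit:
jog_arm(offsets={"drx":[0,0,0,0],"dry":[0,0,0,0],"drz":[0,0,0,0],"dx":[-0.5,-0.51,-0.51,-0.51],"dy":[0,-0.45,-0.83,-0.83],"dz":[0,0,0,0],"jaw":[0,0,0,0]})

```text
clock: 7.72
position: [0.4686, 0.1453, 0.0849]
ee_rot: [1.0, 0.026, 0.001, -0.001]
ft_force: [-0.2, -0.6, 0.1]
grip_width: 0.002
grasp_force: 0.0
```

Emit:
jog_arm(offsets={"drx":[0,0,0,0,0,0,0,0,0],"dry":[0,0,0,0,0,0,0,0,0],"drz":[0,0,0,0,0,0,0,0,0],"dx":[0.07,0.11,0.16,0.21,0.27,0.34,0.41,0.45,0.45],"dy":[-0.07,-0.13,-0.2,-0.26,-0.32,-0.37,-0.4,-0.4,-0.4],"dz":[0,0,0,0,0,0,0,0,0],"jaw":[0,0,0,0,0,0,0,0,0]})

```text
clock: 8.85
position: [0.5118, 0.1853, 0.0845]
ee_rot: [1.0, 0.025, 0.0, -0.0]
ft_force: [0.0, 0.4, -0.4]
grip_width: 0.002
grasp_force: 0.3
```

Emit:
jog_arm(offsets={"drx":[0,0,0],"dry":[0,0,0],"drz":[0,0,0],"dx":[0.02,0.04,0.04],"dy":[0,0,0],"dz":[0,0,0],"jaw":[0,0,0]})

```text
clock: 9.22
position: [0.5125, 0.1852, 0.0842]
ee_rot: [1.0, 0.025, -0.003, 0.001]
ft_force: [-17.0, -1.2, 10.3]
grip_width: 0.001
grasp_force: 8.5
```

All three levers are at their stops. I'll retreat and check.

Scaled: -0.17 m is -1.7, 0.13 m is 1.3.

Emit:
jog_arm(offsets={"drx":[0,0,0,0,0,0,0],"dry":[0,0,0,0,0,0,0],"drz":[0,0,0,0,0,0,0],"dx":[-0.3,-0.3,-0.3,-0.6,-0.9,-0.9,-0.9],"dy":[0,0,0,0.5,1,1.3,1.3],"dz":[0,-0.6,-1.2,-1.7,-1.7,-1.7,-1.7],"jaw":[0,0,0,0,0,0,0]})

```text
clock: 10.1
position: [0.4321, 0.0475, 0.2551]
ee_rot: [1.0, 0.022, 0.001, 0.001]
ft_force: [-0.7, 1.6, 0.3]
grip_width: 0.002
grasp_force: 0.0
```

```bash
python3 - <<'E'
from h import *
w=manip.camera("wrist");t=manip.camera("top");s=manip.camera("side")
for mu,d,l,a in blues("w",w,(0,0,560,420)):
    c=wonz(*mu,.0945);e=wonz(*(mu+20*d),.0945)-c;print(mu,c,l,(np.arctan2(e[1],e[0])-1.62)%np.pi)
a=cv2.resize(w,(400,300));b=cv2.resize(s[150:300,210:410],(400,300));c=cv2.resize(t[130:280,160:360],(400,300))
cv2.imwrite("pics/end.png",np.vstack([np.hstack([a,b]),np.hstack([c,c*0])]))
E
```

```text
[101.2786  48.2009] [0.5297 0.1893 0.0945] [18.9081 72.3502] 0.003921737346576304
[267.1207  45.836 ] [0.5376 0.0638 0.0945] [18.9766 72.2327] 0.010604099305767889
[492.692  116.2067] [ 0.4947 -0.1185  0.0945] [19.483  70.4735] 1.5704962649701653
```

View pics/end.png

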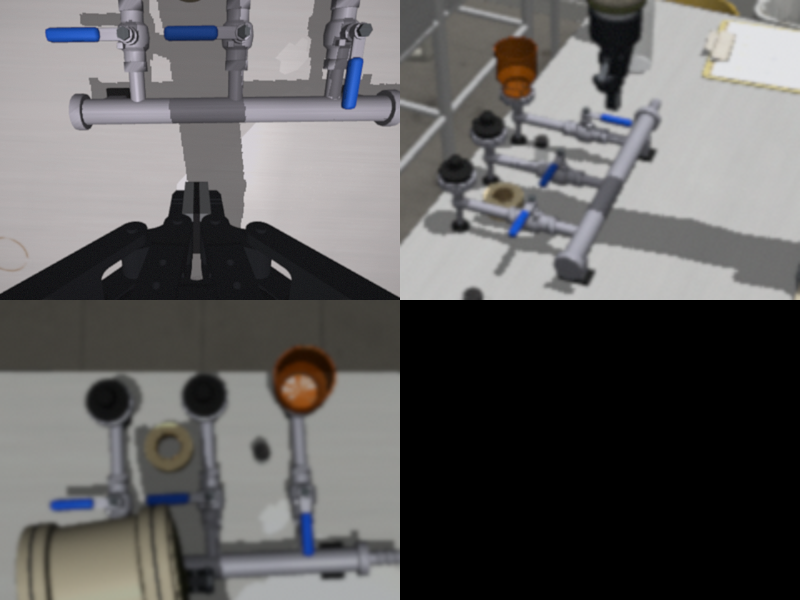

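The left and middle levers are square across their pipes (0.00 and 0.01 rad). The right lever is in line with its pipe (1.57 rad), and the funnel, stoppers and the rest are still standing.

```bash
python3 -c "
from workcell import manip
print(manip.hand_in())"
```

```text
the job is handed in; nothing more can be done
None
```

The job is handed in at about 10 s on the robot's clock: the right valve (the funnel's branch) is fully open, the left and middle valves are fully shut, and the final pictures show the funnel, the stoppers, the label roll and the vial still in place.

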